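# Move the sharpened chisels to the bench tray in working order

## Robot

A 6-joint arm with a two-finger parallel gripper is mounted at the origin on a cart in front of the work surface, level with it; the furniture and walls round the work are solid. World frame = base frame: x ahead of the robot, y to its left, z up, the work surface at z = 0. Lengths are in m, angles in degrees, forces in N, time in s.
With the tool pointing down it reaches from about 0.4 to 0.825 m from the base axis. Payload 7 kg.
Tool frame: the origin (TCP) lies midway between the tips of the shut fingers; the grasp point (between the pads) lies r.grip_depth behind it (r.grip_depth is the distance from the TCP to the grasp point, in m); z points along the fingers, y is the line along which they close (so a half turn about z gives the same grasp; the last joint's range is limited). The gripper opens to 88 mm and grips with 3 to 60 N. Pads are 19 mm wide; open, the fingers measure 130 mm over their backs; the gripper's body (78 mm by 193 mm) begins 47 mm behind the grasp point.
Start: joints at [-52.076, 20.546, 0.682, 0, -70.136, -16.507], TCP at [0.246, -0.628, 0.227] pointing down, gripper open.
Joint ranges: [-176.03, 176.03], [-82.01, 121.73], [-58.28, 71.71], [-173.87, 95.51], [-174.79, -0.11], [-173.66, 173.66]. Speed limits (degrees/s): [136.94, 136.94, 172.46, 180, 180, 180].

## Interface

Orientations are given as [roll, pitch, yaw] about the fixed x, y, z axes, in that order (R = Rz(yaw) Ry(pitch) Rx(roll)).
In Python, from plant import r, workorder, capture gives the robot as it stands (r), with the cameras as plain functions and the job (workorder).
- The arm moves only by the tool pendant, called after "Emit:" in YAML: its name, and indented under it one key for each argument. Schema: {"type":"object","properties":{"moves":{"type":"array","items":{"type":"object","properties":{"x":{"type":"number"},"y":{"type":"number"},"z":{"type":"number"},"wx":{"type":"number"},"wy":{"type":"number"},"wz":{"type":"number"}},"additionalProperties":false},"minItems":1,"maxItems":12},"finger_gap":{"type":"number"},"clamp_n":{"type":"number"},"only":{"type":"string"},"quiet":{"type":"boolean"},"lines":{"type":"string"}},"required":["moves"],"additionalProperties":false}. moves is a list of rows, 1 to 12 of them, each an object with the fields x, y, z (the shift in a scale on which 1.0 is 0.8 m), wx, wy, wz (a rotation vector in parts of the range, where 1.0 means 45 degrees); a field left out counts as zero; each row is the pose to reach, as a shift and turn from the pose commanded when the call began, along the tool's axes at that moment; what a row does not reach only later rows make up. A row lasts 1/12 s, in which the tool goes at most 0.0417 m and 7.16 degrees, less where a joint would pass 70% of its speed; a pose out of reach is approached as far as the arm can. finger_gap is the finger opening in m, set as the call begins (left out keeps the last). The fingers move at their own pace and stop on an object; clamp_n is the grip in N (left out, the last holds). Time passes only in rows, so rows that do not move let the fingers close. The tool returns the time, the measured TCP pose, the force, the opening and the grip force at its end. only (a regular expression) keeps the lines of the reply that match it, lines (a string "A,B") keeps lines A to B, and quiet returns only ok. Input that does not fit is refused with a message, and nothing moves.
- r.get_state(): the state, without advancing time (a new reading comes with each control period).
- capture(name): name is "scene" or "top" or "wrist"; returns a dict with "frame" (384x512x3 uint8, red, green, blue), "z_map" (384x512 float32, m along the optical axis (not along the pixel's ray), 0 where there is no reading), "fx", "fy", "cx", "cy" (pixels), "cam_to_world" (4x4, takes a point from camera to world coordinates). Camera axes: x right, y down, z forward; pixel columns grow to the right and rows downward; lengths in m; the calibration is good to about 2 mm. A picture is of the moment at which its call begins.
- workorder.close_job(): hands the job in; it is judged then, once.
The state is a dict: "time_s": time; "joints": joint angles; "qd": joint speeds; "joint_torque": joint torques, N m; "tcp_pos": TCP position; "eef_rot": TCP orientation; "contact_force": force on the tool from outside, world axes, zero at the start; "moment": the same for the moment, N m; "gripper_width": finger opening in m; "gripper_force": force on a finger pad.
Only numpy, scipy, OpenCV 4.12 (cv2) and the standard library are available. Lean on these libraries where they do the work, as an engineer would, in place of code of your own. Each camera call takes 0.05 s, during which the arm holds its last target. There are 200 camera calls.

## Task

The four sharpened chisels lie on the V blocks of the pale sharpening rest in the order in which I shall need them. Move them one by one to the empty dark bench tray in the same order from left to right, each in its own seat with the handle home in the V notch towards you and the blade in the slot behind it, lying about as far forward as they do on the rest. Do not shift the oilstone that lies between the two.

Things in the scene. Friction and masses are not known exactly. Their poses are not given: they have to be found in the camera images.
- chisel_8mm: narrow chisel: slim pale handle, 8 mm blade, 255 mm long, 0.15 kg. Lies along its y axis: origin at mid-length, level with the handle's underside; +y to the handle's end, -y to the edge, z up. Handle 27 mm thick, y = 26 to 127 mm, axis 14 mm above the origin; balance point near y = 52 mm. Grip it from above at y = 45 to 55 mm: 25 mm free below it, about 33 mm to each neighbour.
- chisel_16mm: medium chisel: light-brown handle, 16 mm blade, 260 mm long, 0.22 kg. Lies along its y axis: origin at mid-length, level with the handle's underside; +y to the handle's end, -y to the edge, z up. Handle 28 mm thick, y = 14 to 130 mm, axis 14 mm above the origin; balance point near y = 52 mm. Grip it from above at y = 45 to 55 mm: 25 mm free below it, about 33 mm to each neighbour.
- chisel_24mm: longest chisel: light-brown handle, 24 mm blade, 305 mm long, 0.24 kg. Lies along its y axis: origin at mid-length, level with the handle's underside; +y to the handle's end, -y to the edge, z up. Handle 28 mm thick, y = 26 to 152 mm, axis 14 mm above the origin; balance point near y = 52 mm. Grip it from above at y = 45 to 55 mm: 25 mm free below it, about 33 mm to each neighbour.
- chisel_30mm: wide chisel: dark brown handle, 30 mm blade, 275 mm long, 0.27 kg. Lies along its y axis: origin at mid-length, level with the handle's underside; +y to the handle's end, -y to the edge, z up. Handle 32 mm thick, y = 16 to 137 mm, axis 16 mm above the origin; balance point near y = 52 mm. Grip it from above at y = 45 to 55 mm: 25 mm free below it, about 33 mm to each neighbour.
- saddle_8: fixed wooden V block of the sharpening rest, 22 x 62 x 52 mm, that holds the 8 mm chisel's handle at the start. Origin under its middle, 14 mm over the bench; x towards the blade, y left. V 42 wide, bottom 31 mm up. Four alike in a row, 66 mm apart, order changing, on a pale board with a blade rail behind. The chisel's origin starts 90 to 100 mm along +x, its handle end towards -x.
- saddle_16: fixed wooden V block of the sharpening rest, 22 x 62 x 52 mm, that holds the 16 mm chisel's handle at the start. Origin under its middle, 14 mm over the bench; x towards the blade, y left. V 42 wide, bottom 31 mm up. Four alike in a row, 66 mm apart, order changing, on a pale board with a blade rail behind. The chisel's origin starts 90 to 100 mm along +x, its handle end towards -x.
- saddle_24: fixed wooden V block of the sharpening rest, 22 x 62 x 52 mm, that holds the 24 mm chisel's handle at the start. Origin under its middle, 14 mm over the bench; x towards the blade, y left. V 42 wide, bottom 31 mm up. Four alike in a row, 66 mm apart, order changing, on a pale board with a blade rail behind. The chisel's origin starts 90 to 100 mm along +x, its handle end towards -x.
- saddle_30: fixed wooden V block of the sharpening rest, 22 x 62 x 52 mm, that holds the 30 mm chisel's handle at the start. Origin under its middle, 14 mm over the bench; x towards the blade, y left. V 42 wide, bottom 31 mm up. Four alike in a row, 66 mm apart, order changing, on a pale board with a blade rail behind. The chisel's origin starts 90 to 100 mm along +x, its handle end towards -x.
- tray: empty dark wooden tray, fixed, 235 x 282 mm. Origin on the bench under its front notched bar; x to the blade end, y left. 4 seats at y = 99, 33, -33, -99 mm: V notch in the front bar (x 0, 22 thick; V bottom z 45, top 66, 42 wide, 45 deg), slot in the rear bar (x 160; 50 wide, floor z 55, top 70). A chisel home: handle to -x, origin at x 95 (70 to 120), on the seat's line, z 48 to 50.
- oilstone: bystander: grey oilstone in its wooden tray, 66 x 215 x 38 mm, loose, 0.6 kg, lying lengthwise along x between the rest and the tray; origin at the centre of its underside.

How it is judged (in metres and radians):
At the end, for the whole second after the job is handed in: Each chisel rests in a tray seat, handle to the robot: origin within 16 mm of the seat's line, 70 to 120 mm ahead of the notched bar, 42 to 56 mm above the bench, within 0.14 rad of the tray's x. Left to right they follow the order of their V blocks; oilstone not shifted over 15 mm ((y of chisel_8mm in the frame of tray between 0.083 and 0.115 m or y of chisel_8mm in the frame of tray between 0.017 and 0.049 m or y of chisel_8mm in the frame of tray between -0.049 and -0.017 m or y of chisel_8mm in the frame of tray between -0.115 and -0.083 m) and y of tray in the frame of chisel_8mm between 0.07 and 0.12 m and z of chisel_8mm in the frame of tray between 0.042 and 0.056 m and angle between the y axis of each of chisel_8mm, chisel_16mm, chisel_24mm, chisel_30mm and the x axis of tray, either way round below 0.14 rad and linear speed of each of chisel_8mm, chisel_16mm, chisel_24mm, chisel_30mm below 0.02 m/s and angular speed of each of chisel_8mm, chisel_16mm, chisel_24mm, chisel_30mm below 0.2 rad/s and (y of chisel_16mm in the frame of tray between 0.083 and 0.115 m or y of chisel_16mm in the frame of tray between 0.017 and 0.049 m or y of chisel_16mm in the frame of tray between -0.049 and -0.017 m or y of chisel_16mm in the frame of tray between -0.115 and -0.083 m) and y of tray in the frame of chisel_16mm between 0.07 and 0.12 m and z of chisel_16mm in the frame of tray between 0.042 and 0.056 m and (y of chisel_24mm in the frame of tray between 0.083 and 0.115 m or y of chisel_24mm in the frame of tray between 0.017 and 0.049 m or y of chisel_24mm in the frame of tray between -0.049 and -0.017 m or y of chisel_24mm in the frame of tray between -0.115 and -0.083 m) and y of tray in the frame of chisel_24mm between 0.07 and 0.12 m and z of chisel_24mm in the frame of tray between 0.042 and 0.056 m and (y of chisel_30mm in the frame of tray between 0.083 and 0.115 m or y of chisel_30mm in the frame of tray between 0.017 and 0.049 m or y of chisel_30mm in the frame of tray between -0.049 and -0.017 m or y of chisel_30mm in the frame of tray between -0.115 and -0.083 m) and y of tray in the frame of chisel_30mm between 0.07 and 0.12 m and z of chisel_30mm in the frame of tray between 0.042 and 0.056 m and ((y of saddle_16 in the frame of saddle_8 above 0 m and x of chisel_16mm in the frame of chisel_8mm above 0.03 m) or (y of saddle_16 in the frame of saddle_8 below 0 m and x of chisel_16mm in the frame of chisel_8mm below -0.03 m)) and ((y of saddle_24 in the frame of saddle_8 above 0 m and x of chisel_24mm in the frame of chisel_8mm above 0.03 m) or (y of saddle_24 in the frame of saddle_8 below 0 m and x of chisel_24mm in the frame of chisel_8mm below -0.03 m)) and ((y of saddle_24 in the frame of saddle_16 above 0 m and x of chisel_24mm in the frame of chisel_16mm above 0.03 m) or (y of saddle_24 in the frame of saddle_16 below 0 m and x of chisel_24mm in the frame of chisel_16mm below -0.03 m)) and ((y of saddle_30 in the frame of saddle_8 above 0 m and x of chisel_30mm in the frame of chisel_8mm above 0.03 m) or (y of saddle_30 in the frame of saddle_8 below 0 m and x of chisel_30mm in the frame of chisel_8mm below -0.03 m)) and ((y of saddle_30 in the frame of saddle_16 above 0 m and x of chisel_30mm in the frame of chisel_16mm above 0.03 m) or (y of saddle_30 in the frame of saddle_16 below 0 m and x of chisel_30mm in the frame of chisel_16mm below -0.03 m)) and ((y of saddle_30 in the frame of saddle_24 above 0 m and x of chisel_30mm in the frame of chisel_24mm above 0.03 m) or (y of saddle_30 in the frame of saddle_24 below 0 m and x of chisel_30mm in the frame of chisel_24mm below -0.03 m))); the robot touches nothing.
It fails at once if the oilstone is shifted by more than 15 mm (distance of oilstone from where it was at the start of the episode above 0.015 m).
It also fails if it takes over 112 s, if anything falls off the work surface, if the arm or the gripper's body presses on something with over 40 N, if the wrist force passes 120 N, or if a joint passes its speed limit or range.

## Working session

There is one attempt and no reset: what is moved stays moved. The work goes in short steps, Python scripts to look and compute and a tool call to move; the robot and the scene stay as the last step left them, time stands still between calls to the robot, and variables do not carry over. Pictures are saved under pics/ and viewed, at most 14 in all, crops included, and the job is handed in when it is done.

```bash
ls; mkdir -p pics
```

Run:
```python
from plant import r, workorder, capture
import cv2,numpy as np
print(r.grip_depth); s=r.get_state(); print(s['tcp_pos'],s['eef_rot'],s['time_s'],s['gripper_width'])
for n in['top','scene']:
    c=capture(n); np.savez(f'pics/{n}0.npz',**c); cv2.imwrite(f'pics/{n}0.png',c['frame'][:,:,::-1]); print(n,c['fx'],c['cx'],c['cy'],np.round(c['cam_to_world'],3).tolist())
```

```text
pics
plant.py
0.0188
[ 0.24627461 -0.6279455   0.22561796] [ 1.79904953e+02 -8.77782279e-03 -1.58587999e+02] 0.0 0.0878668996537902
top 407.6404321766855 261.13192325166636 189.84056122952828 [[0.021, -0.993, 0.118, 0.365], [-1.0, -0.021, -0.002, -0.004], [0.005, -0.118, -0.993, 1.168], [0.0, 0.0, 0.0, 1.0]]
scene 384.17526765097557 256.7121131872085 196.83934211163208 [[-0.487, -0.483, 0.728, -0.311], [-0.873, 0.245, -0.422, 0.483], [0.025, -0.841, -0.541, 0.669], [0.0, 0.0, 0.0, 1.0]]
```

View pics/top0.png

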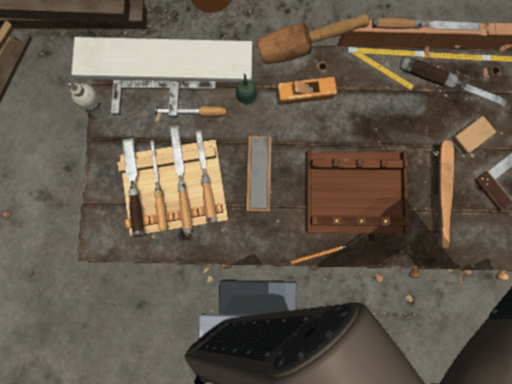

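View pics/scene0.png

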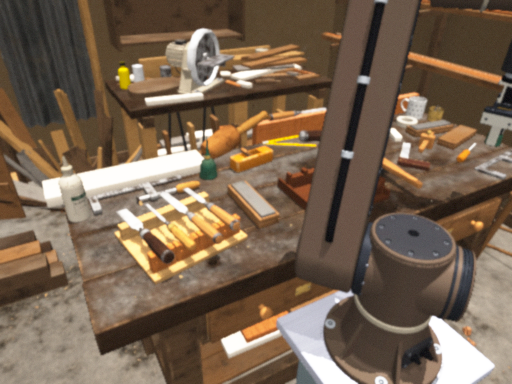

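The chisels lie left to right as 30 mm (dark handle, px 135,205), 8 mm (158,205), 24 mm (183,205), 16 mm (207,190). The oilstone is at (259,173) and the tray at (357,192), with its notches at about (335–390, 221).

Create h.py:
```python
import numpy as np,cv2
def world(c):
    z=c['z_map'];v,u=np.mgrid[:z.shape[0],:z.shape[1]]
    p=np.stack([(u-c['cx'])/c['fx']*z,(v-c['cy'])/c['fy']*z,z,np.ones_like(z)],-1)@np.asarray(c['cam_to_world']).T
    p=p[...,:3]; p[z==0]=np.nan; return p
```

Run:
```python
import numpy as np,cv2
from h import *
c=np.load('pics/top0.npz');P=world(c);f=c['frame']
# handles
m=(P[...,2]>.068)&(P[...,2]<.095)
sub=np.zeros_like(m);sub[120:245,110:235]=1
n,l,s,_=cv2.connectedComponentsWithStats((m&sub).astype('uint8'))
for i in range(1,n):
    if s[i,4]>20:
        p=P[l==i];q=p[:,:2];mu=q.mean(0);w,V=np.linalg.eigh(np.cov(q.T));d=V[:,1]*np.sign(-V[0,1])
        t=(q-mu)@d
        print(s[i],'mu',mu.round(4),'ang',np.degrees(np.arctan2(-d[1],-d[0])).round(2),'ends',(mu+t.min()*d).round(4),(mu+t.max()*d).round(4),'ztop',np.percentile(p[:,2],95).round(4))
sub[:]=0;sub[140:240,300:415]=1
for th in(.02,.058):
    mm=(P[...,2]>th)&(P[...,2]<.095)&sub
    n,l,s,_=cv2.connectedComponentsWithStats(mm.astype('uint8'))
    for i in range(1,n):
        if s[i,4]>15: q=P[l==i][:,:2].astype('float32');print(th,s[i],cv2.minAreaRect(q),P[l==i][:,2].mean())
print('table',np.nanmedian(P[120:130,260:300,2]))
a=cv2.resize(f[120:245,110:235],(600,600),interpolation=3);b=cv2.resize(f[130:245,295:420],(600,552),interpolation=3)
cv2.imwrite('pics/a.png',a[:,:,::-1]);cv2.imwrite('pics/b.png',b[:,:,::-1])
```

```text
[202 174  15  49 409] mu [0.4634 0.135 ] ang 11.18 ends [0.5359 0.1494] [0.4061 0.1237] ztop 0.0794
[179 179  14  55 450] mu [0.4365 0.1974] ang 10.77 ends [0.52   0.2133] [0.3754 0.1858] ztop 0.08
[127 185  18  52 537] mu [0.4244 0.3286] ang 10.86 ends [0.5012 0.3433] [0.3641 0.317 ] ztop 0.0833
[155 187  13  44 293] mu [0.4334 0.2637] ang 10.61 ends [0.4969 0.2756] [0.3811 0.2539] ztop 0.0773
0.02 [ 307  149  103   85 2460] ((0.5038616061210632, -0.27687275409698486), (0.23535755276679993, 0.2833203077316284), 0.6195239424705505) 0.04947711454019186
0.058 [312 158   5   8  32] ((0.5763484239578247, -0.14975886046886444), (0.010317981243133545, 0.019404899328947067), 89.81202697753906) 0.06845368484297072
0.058 [331 158   9   9  57] ((0.5771724581718445, -0.2083250880241394), (0.02205152064561844, 0.021314777433872223), 87.81056213378906) 0.0666891401052943
0.058 [355 158  10   9  57] ((0.5786990523338318, -0.27655622363090515), (0.023852774873375893, 0.020662643015384674), 25.79218292236328) 0.0674905366250797
0.058 [380 159   8   8  50] ((0.5779100656509399, -0.34137770533561707),
[... 362 characters left out ...]
3492796421051025) 0.06402400294340589
0.058 [328 216  16   9 127] ((0.4178749918937683, -0.20979925990104675), (0.021910376846790314, 0.041477736085653305), 0.9634253978729248) 0.06477768758238663
0.058 [353 217  16   8 114] ((0.41794100403785706, -0.27779829502105713), (0.019244790077209473, 0.04087665677070618), 1.0099924802780151) 0.06461790548012905
0.058 [377 217  16   8 112] ((0.41942349076271057, -0.34297192096710205), (0.019282912835478783, 0.04121188446879387), 1.188287377357483) 0.06439812958174541
0.058 [400 217  10   8  64] ((0.42052924633026123, -0.3967655301094055), (0.01906849816441536, 0.023237062618136406), 0.29861488938331604) 0.0635225477213822
table 2.4281250981195157e-05
```

View pics/a.png

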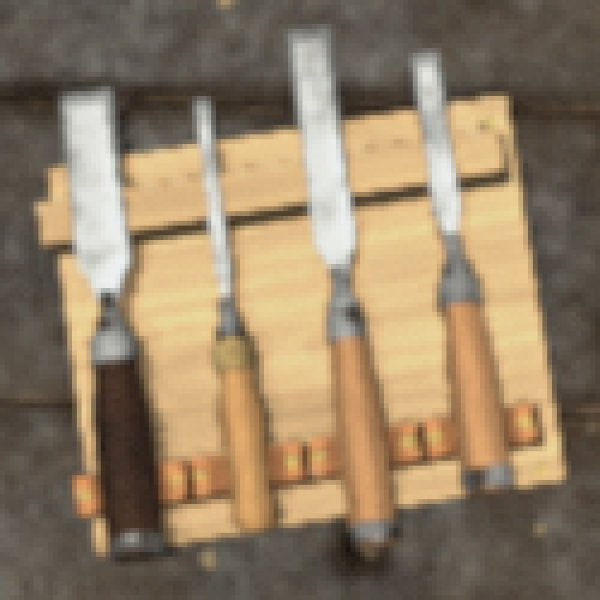

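View pics/b.png

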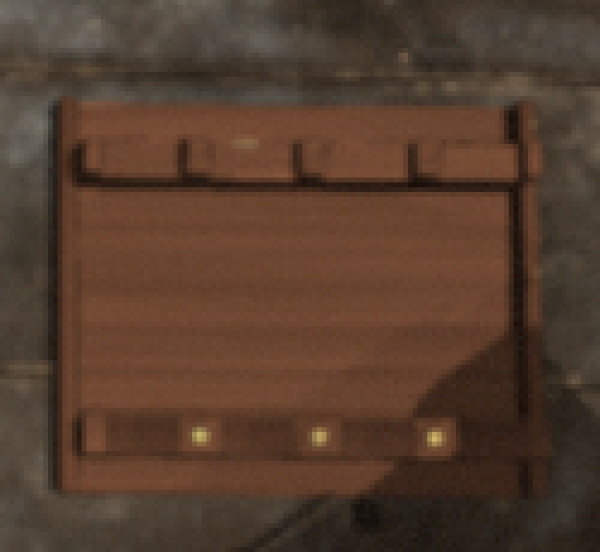

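Add to h.py:
```python
from scipy.spatial.transform import Rotation as R
def delta(r,p,yaw):
    "shift and turn, in tool axes, to TCP p pointing down with tool yaw (deg)"
    s=r.get_state();A=R.from_euler('xyz',s['eef_rot'],degrees=True);B=R.from_euler('xyz',[180,0,yaw],degrees=True)
    d=A.inv().apply(np.array(p)-s['tcp_pos']);w=(A.inv()*B).as_rotvec(degrees=True)
    print('tcp',np.round(s['tcp_pos'],4),np.round(s['eef_rot'],2),'delta',d.round(4),w.round(2))
```

Run:
```python
from h import *
from plant import r, workorder, capture
c=np.load('pics/top0.npz');M=c['cam_to_world']
def px(u,v,z):
    d=M[:3,:3]@np.array([(u-c['cx'])/c['fx'],(v-c['cy'])/c['fy'],1]);return M[:3,3]+d*(z-M[2,3])/d[2]
T={30:(127.7,139.2,.275,(.3641,.317),.063,.0),8:(152.3,140.4,.255,(.3811,.2539),.06,0),24:(174.2,126.2,.305,(.3754,.1858),.06,0),16:(199,131,.260,(.4061,.1237),.06,0)}
for k,(u,v,L,e,z,_) in T.items():
    t=px(u,v,z)[:2];e=np.array(e);d=(t-e);l=np.linalg.norm(d);d/=l;o=(t+e)/2
    print(k,'len',l.round(4),L,'yaw',np.degrees(np.arctan2(d[1],d[0])).round(2),'origin',o.round(4),'grip',(o-.05*d).round(4))
delta(r,[.489,.140,.21],-169.1)
```

```text
30 len 0.2691 0.275 yaw 10.47 origin [0.4964 0.3415] grip [0.4473 0.3324]
8 len 0.2505 0.255 yaw 10.28 origin [0.5043 0.2763] grip [0.4552 0.2673]
24 len 0.2988 0.305 yaw 10.41 origin [0.5224 0.2128] grip [0.4732 0.2038]
16 len 0.2554 0.26 yaw 10.51 origin [0.5316 0.147 ] grip [0.4825 0.1379]
tcp [ 0.2463 -0.628   0.2257] [ 1.7991e+02 -1.0000e-02 -1.5859e+02] delta [-0.5063  0.6264  0.0166] [ 0.08 -0.02 10.51]
```

The manual's scale: shifts go in shares of 0.8 m and turns go in shares of 45 degrees. Converting my numbers, -0.32 m / 0.8 = -0.4, 0.22 m / 0.8 = 0.275, 10.5 degrees / 45 = 0.2333.

Emit:
pendant:
  moves:
    - {"x":-0.0125, "y":0.0125}
    - {"x":-0.0375, "y":0.0375, "wz":0.0222}
    - {"x":-0.075, "y":0.0625, "wz":0.0444}
    - {"x":-0.1125, "y":0.1, "wz":0.0667}
    - {"x":-0.15, "y":0.1375, "wz":0.0889}
    - {"x":-0.1875, "y":0.175, "wz":0.1111}
    - {"x":-0.225, "y":0.2, "wz":0.1333}
    - {"x":-0.2625, "y":0.2375, "wz":0.1556}
    - {"x":-0.3, "y":0.275, "wz":0.1778}
    - {"x":-0.3375, "y":0.3125, "wz":0.2}
    - {"x":-0.375, "y":0.35, "wz":0.2222}
    - {"x":-0.4, "y":0.375, "wz":0.2333}
  finger_gap: 0.046

```text
time_s: 1.1
tcp_pos: [0.4351, -0.2293, 0.2266]
eef_rot: [180.0, 0.0, -169.1]
contact_force: [0.6, -0.2, -0.1]
gripper_width: 0.0457
gripper_force: 0.0
```

```bash
python3 -c "
from h import *
from plant import r, workorder, capture
delta(r,[.4825,.138,.15],-169.4)"
```

```text
tcp [ 0.4351 -0.2293  0.2266] [ 1.7999e+02  4.0000e-02 -1.6909e+02] delta [-0.116   0.3516  0.0768] [0.01 0.04 0.31]
```

Scaled: 0.3516 m / 0.8 = 0.4395, 0.34 m / 0.8 = 0.425, 0.3 degrees / 45 = 0.0067.

Emit:
pendant:
  moves:
    - {"x":-0.0125, "y":0.0375, "z":0.0125}
    - {"x":-0.025, "y":0.075, "z":0.0125, "wz":0.0067}
    - {"x":-0.0375, "y":0.125, "z":0.025, "wz":0.0067}
    - {"x":-0.0563, "y":0.1688, "z":0.0375, "wz":0.0067}
    - {"x":-0.0688, "y":0.2125, "z":0.05, "wz":0.0067}
    - {"x":-0.0875, "y":0.2625, "z":0.0625, "wz":0.0067}
    - {"x":-0.1, "y":0.3063, "z":0.0688, "wz":0.0067}
    - {"x":-0.1188, "y":0.35, "z":0.075, "wz":0.0067}
    - {"x":-0.1313, "y":0.3938, "z":0.0875, "wz":0.0067}
    - {"x":-0.14, "y":0.425, "z":0.0938, "wz":0.0067}
    - {"x":-0.145, "y":0.4395, "z":0.096, "wz":0.0067}
    - {"x":-0.145, "y":0.4395, "z":0.096, "wz":0.0067}

```text
time_s: 2.1
tcp_pos: [0.4818, 0.1371, 0.1491]
eef_rot: [-180.0, -0.1, -169.2]
contact_force: [0.2, -0.0, 0.2]
gripper_width: 0.0461
gripper_force: 0.0
```

```bash
python3 -c "
from h import *
from plant import r, workorder, capture
delta(r,[.4825,.138,.047],-169.4)
c=capture('wrist');np.savez('pics/w0.npz',**c);cv2.imwrite('pics/w0.png',c['frame'][:,:,::-1]);print(c['cam_to_world'].round(3),c['fx'])"
```

```text
tcp [0.4818 0.1371 0.1491] [-1.7998e+02 -5.0000e-02 -1.6922e+02] delta [-0.0009  0.0008  0.1021] [-0.02 -0.05  0.18]
[[-0.188  0.947  0.261  0.411]
 [ 0.982  0.181  0.051  0.125]
 [ 0.001  0.265 -0.964  0.306]
 [ 0.     0.     0.     1.   ]] 280.95453426662425
```

View pics/w0.png

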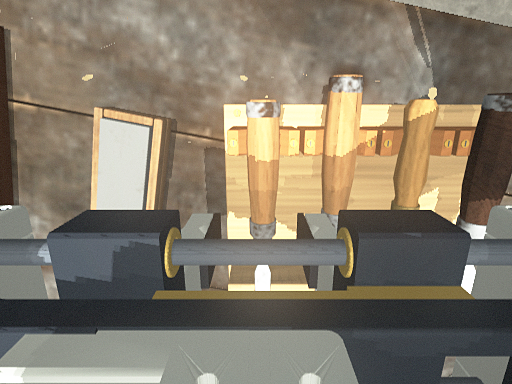

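The wrist view shows the 16 mm handle (col 262) centred between the fingers (cols 200–320), with the 24 mm handle clear at col 340. I'll check the numbers against depth.

```bash
python3 -c "
from h import *
c=np.load('pics/w0.npz');P=world(c)
m=((P[...,2]>.069)&(P[...,2]<.095)).astype('uint8');m[212:]=0
n,l,s,_=cv2.connectedComponentsWithStats(m)
for i in range(1,n):
    if s[i,4]>150:
        q=P[l==i];vx,vy,x,y=cv2.fitLine(q[:,:2].astype('float32'),2,0,.01,.01).ravel()
        g=lambda X:y+(X-x)*vy/vx
        print(s[i],'slope',np.degrees(np.arctan(vy/vx)).round(2),'xmin',q[:,0].min().round(4),'y at x=.40,.45,.48',g(.40).round(4),g(.45).round(4),g(.48).round(4),'top',np.percentile(q[:,2],95).round(4))
"
```

```text
[ 326   75   39  137 3856] slope 11.12 xmin 0.3735 y at x=.40,.45,.48 0.1932 0.203 0.2089 top 0.0782
[ 469   93   43  119 3572] slope 15.39 xmin 0.3633 y at x=.40,.45,.48 0.3197 0.3334 0.3417 top 0.0812
[ 246  100   35  112 3165] slope 11.17 xmin 0.4042 y at x=.40,.45,.48 0.1266 0.1364 0.1424 top 0.078
[ 402  100   38  110 2194] slope 11.29 xmin 0.38 y at x=.40,.45,.48 0.2598 0.2698 0.2758 top 0.0747
```

Scaled: 0.102 m / 0.8 = 0.1275, 0.1 m / 0.8 = 0.125.

Emit:
pendant:
  moves:
    - {"x":-0.0013, "y":0.0038, "z":0.0125}
    - {"x":-0.0013, "y":0.0038, "z":0.0375}
    - {"x":-0.0013, "y":0.0038, "z":0.0625}
    - {"x":-0.0013, "y":0.0038, "z":0.0875}
    - {"x":-0.0013, "y":0.0038, "z":0.1063}
    - {"x":-0.0013, "y":0.0038, "z":0.1188}
    - {"x":-0.0013, "y":0.0038, "z":0.125}
    - {"x":-0.0013, "y":0.0038, "z":0.1275}
    - {"x":-0.0013, "y":0.0038, "z":0.1275}

```text
time_s: 2.9
tcp_pos: [0.4827, 0.1377, 0.0478]
eef_rot: [-180.0, 0.0, -169.4]
contact_force: [0.1, 0.6, 0.3]
gripper_width: 0.0458
gripper_force: 0.0
```

Emit:
pendant:
  moves:
    - {}
    - {}
    - {}
    - {}
    - {}
    - {}
  finger_gap: 0
  clamp_n: 35

```text
time_s: 3.4
tcp_pos: [0.4836, 0.1389, 0.0485]
eef_rot: [179.9, 0.1, -169.4]
contact_force: [2.3, 1.7, 2.6]
gripper_width: 0.0249
gripper_force: 34.8
```

Scaled: -0.1 m / 0.8 = -0.125, -0.095 m / 0.8 = -0.1188.

Emit:
pendant:
  moves:
    - {"z":-0.0063}
    - {"z":-0.0188}
    - {"z":-0.0375}
    - {"z":-0.0625}
    - {"z":-0.0875}
    - {"z":-0.1063}
    - {"z":-0.1188}
    - {"z":-0.125}
    - {"z":-0.125}

```text
time_s: 4.15
tcp_pos: [0.4826, 0.1381, 0.1487]
eef_rot: [180.0, 0.1, -169.4]
contact_force: [0.7, 0.0, -1.6]
gripper_width: 0.0246
gripper_force: 34.7
```

```bash
python3 -c "
from h import *
from plant import r, workorder, capture
o=np.array([.4187,-.2775])
Rz=R.from_euler('z',.6,degrees=True).as_matrix()[:2,:2]
for y in(.099,.033,-.033,-.099):print(y,(o+Rz@[.045,y]).round(4))
delta(r,[.4647,-.376,.148],-179.4)
c=capture('wrist');cv2.imwrite('pics/w1.png',c['frame'][:,:,::-1])"
```

```text
0.099 [ 0.4627 -0.178 ]
0.033 [ 0.4634 -0.244 ]
-0.033 [ 0.464 -0.31 ]
-0.099 [ 0.4647 -0.376 ]
tcp [0.4826 0.1381 0.1487] [ 1.7996e+02  6.0000e-02 -1.6939e+02] delta [ 1.123e-01 -5.020e-01  3.000e-04] [ 0.04  0.06 10.01]
```

View pics/w1.png

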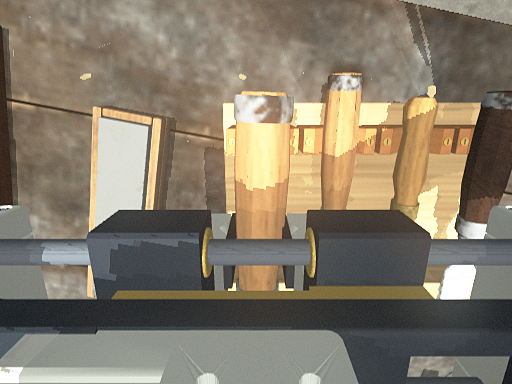

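The 16 mm chisel is held level and straight (handle end at px 264,105). Next is carrying it to the right-hand seat.

Scaled: -0.405 m / 0.8 = -0.5063, -0.375 m / 0.8 = -0.4688, 8 degrees / 45 = 0.1778.

Emit:
pendant:
  moves:
    - {"x":0.0025, "y":-0.0125, "wz":0.0044}
    - {"x":0.0075, "y":-0.0375, "wz":0.0133}
    - {"x":0.0163, "y":-0.075, "wz":0.0267}
    - {"x":0.0275, "y":-0.125, "wz":0.0444}
    - {"x":0.0388, "y":-0.175, "wz":0.0622}
    - {"x":0.05, "y":-0.225, "wz":0.08}
    - {"x":0.0613, "y":-0.275, "wz":0.0978}
    - {"x":0.0725, "y":-0.325, "wz":0.1156}
    - {"x":0.0838, "y":-0.375, "wz":0.1333}
    - {"x":0.095, "y":-0.425, "wz":0.1511}
    - {"x":0.1063, "y":-0.4688, "wz":0.1667}
    - {"x":0.115, "y":-0.5063, "wz":0.1778}

```text
time_s: 5.2
tcp_pos: [0.4648, -0.2795, 0.1464]
eef_rot: [180.0, -0.2, -177.5]
contact_force: [1.0, 0.1, -1.3]
gripper_width: 0.0245
gripper_force: 34.7
```

```bash
python3 -c "
from h import *
from plant import r, workorder, capture
delta(r,[.4647,-.376,.148],-179.4)"
```

```text
tcp [ 0.4648 -0.2795  0.1464] [ 1.7996e+02 -1.5000e-01 -1.7750e+02] delta [ 0.0044 -0.0964 -0.0017] [ 0.04 -0.15  1.9 ]
```

Scaled: -0.097 m / 0.8 = -0.1213, -0.096 m / 0.8 = -0.12, 1.9 degrees / 45 = 0.0422.

Emit:
pendant:
  moves:
    - {"x":0.0013, "y":-0.0375, "wz":0.0133}
    - {"x":0.0025, "y":-0.0688, "wz":0.0267}
    - {"x":0.0038, "y":-0.0938, "wz":0.0356}
    - {"x":0.005, "y":-0.11, "wz":0.0422}
    - {"x":0.005, "y":-0.12, "wz":0.0422}
    - {"x":0.005, "y":-0.1213, "wz":0.0422}
    - {"x":0.005, "y":-0.1213, "wz":0.0422}
    - {"x":0.005, "y":-0.1213, "wz":0.0422}

```text
time_s: 5.87
tcp_pos: [0.4671, -0.3731, 0.1476]
eef_rot: [180.0, -0.0, -179.2]
contact_force: [-0.2, 0.9, -1.2]
gripper_width: 0.0247
gripper_force: 34.7
```

```bash
python3 -c "
from h import *
from plant import r, workorder, capture
delta(r,[.4647,-.376,.048],-179.4)
c=capture('top');P=world(c)
m=((P[...,2]>.155)&(P[...,2]<.19)).astype('uint8');cv2.imwrite('pics/t1.png',cv2.resize(c['frame'][110:270,280:440],(600,600))[:,:,::-1])
c=capture('wrist');cv2.imwrite('pics/w2.png',c['frame'][:,:,::-1])"
```

```text
tcp [ 0.4671 -0.3731  0.1476] [ 1.7997e+02 -2.0000e-02 -1.7925e+02] delta [ 0.0024 -0.0029  0.0996] [ 0.03 -0.02  0.15]
```

View pics/w2.png

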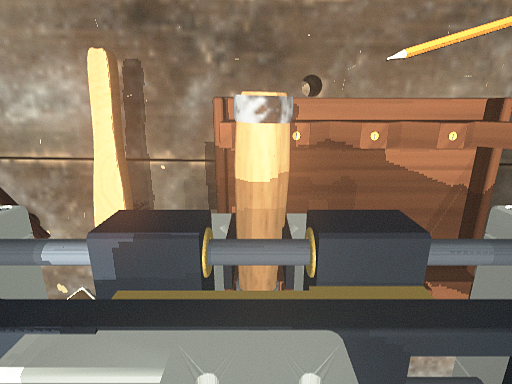

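The handle (col 264) is just right of the right-hand notch, which I put at about col 258. That agrees with the 3 mm correction, so I'll lower with it.

Scaled: 0.099 m / 0.8 = 0.1238, 0.098 m / 0.8 = 0.1225.

Emit:
pendant:
  moves:
    - {"x":0.0025, "y":-0.0038, "z":0.0063}
    - {"x":0.0025, "y":-0.0038, "z":0.025}
    - {"x":0.0025, "y":-0.0038, "z":0.05}
    - {"x":0.0025, "y":-0.0038, "z":0.075}
    - {"x":0.0025, "y":-0.0038, "z":0.0938}
    - {"x":0.0025, "y":-0.0038, "z":0.1063}
    - {"x":0.0025, "y":-0.0038, "z":0.115}
    - {"x":0.0025, "y":-0.0038, "z":0.12}
    - {"x":0.0025, "y":-0.0038, "z":0.1225}
    - {"x":0.0025, "y":-0.0038, "z":0.1238}
    - {"x":0.0025, "y":-0.0038, "z":0.1238}

```text
time_s: 6.88
tcp_pos: [0.4653, -0.377, 0.0496]
eef_rot: [-180.0, 0.0, -179.3]
contact_force: [-0.9, 1.6, 0.3]
gripper_width: 0.0247
gripper_force: 34.8
```

Emit:
pendant:
  moves:
    - {}
    - {}
    - {}
    - {}
    - {}
  finger_gap: 0.046

```text
time_s: 7.3
tcp_pos: [0.4655, -0.3772, 0.049]
eef_rot: [-180.0, 0.0, -179.3]
contact_force: [0.1, -0.4, 0.2]
gripper_width: 0.0452
gripper_force: 0.0
```

Scaled: -0.1 m / 0.8 = -0.125, -0.085 m / 0.8 = -0.1063.

Emit:
pendant:
  moves:
    - {"z":-0.0125}
    - {"z":-0.0375}
    - {"z":-0.075}
    - {"z":-0.1063}
    - {"z":-0.125}
    - {"z":-0.125}

```text
time_s: 7.8
tcp_pos: [0.4672, -0.3783, 0.1538]
eef_rot: [-179.8, 0.4, -179.2]
contact_force: [0.7, -0.8, -0.1]
gripper_width: 0.0464
gripper_force: 0.0
```

```bash
python3 -c "
from h import *
from plant import r, workorder, capture
delta(r,[.4735,.2065,.148],-169.1)
c=capture('wrist');cv2.imwrite('pics/w3.png',c['frame'][:,:,::-1]);P=world(c)
np.savez('pics/w3.npz',**c)
m=((P[...,2]>.069)&(P[...,2]<.095)).astype('uint8');m[212:]=0
n,l,s,_=cv2.connectedComponentsWithStats(m)
for i in range(1,n):
    if s[i,4]>150:
        q=P[l==i];vx,vy,x,y=cv2.fitLine(q[:,:2].astype('float32'),2,0,.01,.01).ravel()
        print(s[i],np.degrees(np.arctan(vy/vx)).round(2),'xmin',q[:,0].min().round(4),'y at .42',(y+(.42-x)*vy/vx).round(4),np.percentile(q[:,2],95))
"
```

```text
tcp [ 0.4672 -0.3783  0.1538] [-179.79    0.35 -179.24] delta [-0.0139  0.5847  0.0038] [ -0.24   0.33 -10.14]
[ 248   95   34  117 3248] -1.59 xmin 0.3871 y at .42 -0.3737 0.07837886214055685
```

View pics/w3.png

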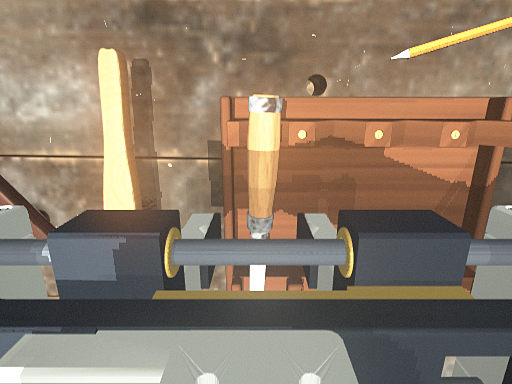

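The 16 mm chisel is seated in the right notch (px 264,140). Now back for the 24 mm.

Scaled: 0.46 m / 0.8 = 0.575, 0.14 m / 0.8 = 0.175, -8 degrees / 45 = -0.1778.

Emit:
pendant:
  moves:
    - {"y":0.025, "wz":-0.0067}
    - {"x":-0.0013, "y":0.075, "wz":-0.0222}
    - {"x":-0.0025, "y":0.125, "wz":-0.0378}
    - {"x":-0.0038, "y":0.175, "wz":-0.0533}
    - {"x":-0.005, "y":0.225, "wz":-0.0689}
    - {"x":-0.0063, "y":0.275, "wz":-0.0844}
    - {"x":-0.0075, "y":0.325, "wz":-0.1}
    - {"x":-0.0088, "y":0.375, "wz":-0.1156}
    - {"x":-0.01, "y":0.425, "wz":-0.1311}
    - {"x":-0.0113, "y":0.475, "wz":-0.1467}
    - {"x":-0.0125, "y":0.525, "wz":-0.1622}
    - {"x":-0.0138, "y":0.575, "wz":-0.1778}

```text
time_s: 8.85
tcp_pos: [0.4696, 0.0848, 0.1487]
eef_rot: [-180.0, -0.0, -171.2]
contact_force: [0.7, -0.8, 0.1]
gripper_width: 0.0464
gripper_force: 0.0
```

```bash
python3 -c "
from h import *
from plant import r, workorder, capture
delta(r,[.4735,.205,.148],-169.1)"
```

```text
tcp [0.4696 0.0848 0.1487] [-1.8000e+02 -2.0000e-02 -1.7124e+02] delta [-0.0222  0.1182  0.0006] [-0.   -0.02 -2.14]
```

Scaled: 0.118 m / 0.8 = 0.1475, 0.116 m / 0.8 = 0.145, -2.1 degrees / 45 = -0.0467.

Emit:
pendant:
  moves:
    - {"x":-0.0075, "y":0.0438, "wz":-0.0133}
    - {"x":-0.015, "y":0.0813, "wz":-0.0267}
    - {"x":-0.0213, "y":0.1125, "wz":-0.04}
    - {"x":-0.025, "y":0.135, "wz":-0.0467}
    - {"x":-0.0275, "y":0.145, "wz":-0.0467}
    - {"x":-0.0275, "y":0.1475, "wz":-0.0467}
    - {"x":-0.0275, "y":0.1475, "wz":-0.0467}
    - {"x":-0.0275, "y":0.1475, "wz":-0.0467}

```text
time_s: 9.52
tcp_pos: [0.474, 0.202, 0.1485]
eef_rot: [-180.0, -0.0, -169.2]
contact_force: [1.4, 0.3, 0.1]
gripper_width: 0.0462
gripper_force: 0.0
```

```bash
python3 -c "
from h import *
from plant import r, workorder, capture
delta(r,[.4735,.205,.048],-169.1)"
```

```text
tcp [0.474  0.202  0.1485] [-1.7997e+02 -5.0000e-02 -1.6922e+02] delta [-0.0002  0.003   0.1005] [-0.03 -0.05 -0.12]
```

Scaled: 0.1 m / 0.8 = 0.125, 0.002 m / 0.8 = 0.0025.

Emit:
pendant:
  moves:
    - {"y":0.0025, "z":0.0125}
    - {"y":0.0025, "z":0.0375}
    - {"y":0.0025, "z":0.0625}
    - {"y":0.0025, "z":0.0875}
    - {"y":0.0025, "z":0.1063}
    - {"y":0.0025, "z":0.1188}
    - {"y":0.0025, "z":0.125}
    - {"y":0.0025, "z":0.125}

```text
time_s: 10.18
tcp_pos: [0.4735, 0.2041, 0.0477]
eef_rot: [-179.9, -0.1, -169.2]
contact_force: [-0.1, -0.4, -0.4]
gripper_width: 0.046
gripper_force: 0.0
```

Emit:
pendant:
  moves:
    - {}
    - {}
    - {}
    - {}
    - {}
    - {}
  finger_gap: 0
  clamp_n: 35

```text
time_s: 10.68
tcp_pos: [0.4746, 0.2059, 0.0496]
eef_rot: [179.9, 0.1, -169.2]
contact_force: [0.5, 2.1, 3.2]
gripper_width: 0.023
gripper_force: 35.0
```

Scaled: -0.1 m / 0.8 = -0.125, -0.095 m / 0.8 = -0.1188.

Emit:
pendant:
  moves:
    - {"z":-0.0063}
    - {"z":-0.0188}
    - {"z":-0.0375}
    - {"z":-0.0625}
    - {"z":-0.0875}
    - {"z":-0.1063}
    - {"z":-0.1188}
    - {"z":-0.125}
    - {"z":-0.125}

```text
time_s: 11.43
tcp_pos: [0.4741, 0.2051, 0.1498]
eef_rot: [180.0, 0.1, -169.2]
contact_force: [0.7, 0.6, -3.1]
gripper_width: 0.023
gripper_force: 34.8
```

```bash
python3 -c "
from h import *
from plant import r, workorder, capture
delta(r,[.464,-.310,.148],-179.4)
c=capture('wrist');cv2.imwrite('pics/w4.png',c['frame'][:,:,::-1])"
```

```text
tcp [0.4741 0.2051 0.1498] [ 1.7996e+02  6.0000e-02 -1.6918e+02] delta [ 0.1066 -0.504   0.0013] [ 0.05  0.06 10.22]
```

View pics/w4.png

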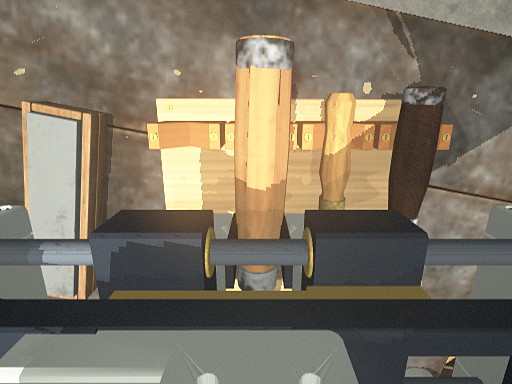

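The 24 mm chisel is held (end at px 264,50), and the 8 mm and 30 mm are undisturbed.

Scaled: -0.405 m / 0.8 = -0.5063, -0.375 m / 0.8 = -0.4688, 8 degrees / 45 = 0.1778.

Emit:
pendant:
  moves:
    - {"x":0.0025, "y":-0.0125, "wz":0.0044}
    - {"x":0.0075, "y":-0.0375, "wz":0.0133}
    - {"x":0.0163, "y":-0.075, "wz":0.0267}
    - {"x":0.0263, "y":-0.125, "wz":0.0444}
    - {"x":0.0363, "y":-0.175, "wz":0.0622}
    - {"x":0.0475, "y":-0.225, "wz":0.08}
    - {"x":0.0575, "y":-0.275, "wz":0.0978}
    - {"x":0.0688, "y":-0.325, "wz":0.1156}
    - {"x":0.0788, "y":-0.375, "wz":0.1333}
    - {"x":0.09, "y":-0.425, "wz":0.1511}
    - {"x":0.1, "y":-0.4688, "wz":0.1667}
    - {"x":0.1075, "y":-0.5063, "wz":0.1778}

```text
time_s: 12.48
tcp_pos: [0.4636, -0.2115, 0.1475]
eef_rot: [180.0, -0.1, -177.3]
contact_force: [1.5, 1.0, -3.3]
gripper_width: 0.0233
gripper_force: 34.8
```

```bash
python3 -c "
from h import *
from plant import r, workorder, capture
delta(r,[.464,-.310,.148],-179.4)"
```

```text
tcp [ 0.4636 -0.2115  0.1475] [ 1.7998e+02 -1.4000e-01 -1.7729e+02] delta [ 0.0043 -0.0984 -0.0005] [ 0.02 -0.14  2.11]
```

Scaled: -0.099 m / 0.8 = -0.1238, -0.096 m / 0.8 = -0.12, 2.1 degrees / 45 = 0.0467.

Emit:
pendant:
  moves:
    - {"x":0.0013, "y":-0.0375, "wz":0.0133}
    - {"x":0.0025, "y":-0.0688, "wz":0.0267}
    - {"x":0.0038, "y":-0.0938, "wz":0.0356}
    - {"x":0.005, "y":-0.11, "wz":0.0467}
    - {"x":0.005, "y":-0.12, "wz":0.0467}
    - {"x":0.005, "y":-0.1238, "wz":0.0467}
    - {"x":0.005, "y":-0.1238, "wz":0.0467}
    - {"x":0.005, "y":-0.1238, "wz":0.0467}
    - {"x":0.005, "y":-0.1238, "wz":0.0467}

```text
time_s: 13.23
tcp_pos: [0.4664, -0.3071, 0.1488]
eef_rot: [180.0, -0.0, -179.2]
contact_force: [0.1, -0.8, -3.3]
gripper_width: 0.0232
gripper_force: 34.8
```

```bash
python3 -c "
from h import *
from plant import r, workorder, capture
delta(r,[.464,-.310,.049],-179.4)"
```

```text
tcp [ 0.4664 -0.3071  0.1488] [ 179.99   -0.   -179.22] delta [ 0.0024 -0.0029  0.0998] [ 0.01 -0.    0.18]
```

Scaled: 0.099 m / 0.8 = 0.1238, 0.098 m / 0.8 = 0.1225.

Emit:
pendant:
  moves:
    - {"x":0.0025, "y":-0.0025, "z":0.0063}
    - {"x":0.0025, "y":-0.0038, "z":0.025}
    - {"x":0.0025, "y":-0.0038, "z":0.05}
    - {"x":0.0025, "y":-0.0038, "z":0.075}
    - {"x":0.0025, "y":-0.0038, "z":0.0938}
    - {"x":0.0025, "y":-0.0038, "z":0.1063}
    - {"x":0.0025, "y":-0.0038, "z":0.115}
    - {"x":0.0025, "y":-0.0038, "z":0.12}
    - {"x":0.0025, "y":-0.0038, "z":0.1225}
    - {"x":0.0025, "y":-0.0038, "z":0.1238}
    - {"x":0.0025, "y":-0.0038, "z":0.1238}

```text
time_s: 14.15
tcp_pos: [0.4646, -0.3109, 0.0508]
eef_rot: [-180.0, 0.0, -179.3]
contact_force: [-1.4, 2.0, 0.1]
gripper_width: 0.0236
gripper_force: 34.8
```

Emit:
pendant:
  moves:
    - {}
    - {}
    - {}
    - {}
    - {}
  finger_gap: 0.046

```text
time_s: 14.57
tcp_pos: [0.4647, -0.3112, 0.05]
eef_rot: [-180.0, 0.0, -179.3]
contact_force: [-0.2, 0.3, 0.7]
gripper_width: 0.045
gripper_force: 0.0
```

Scaled: -0.1 m / 0.8 = -0.125, -0.085 m / 0.8 = -0.1063.

Emit:
pendant:
  moves:
    - {"z":-0.0125}
    - {"z":-0.0375}
    - {"z":-0.075}
    - {"z":-0.1063}
    - {"z":-0.125}
    - {"z":-0.125}

```text
time_s: 15.07
tcp_pos: [0.4665, -0.3121, 0.1546]
eef_rot: [-179.8, 0.4, -179.2]
contact_force: [1.3, 0.3, 0.6]
gripper_width: 0.0461
gripper_force: 0.0
```

```bash
python3 -c "
from h import *
from plant import r, workorder, capture
delta(r,[.4552,.2675,.148],-169.2)
c=capture('wrist');cv2.imwrite('pics/w5.png',c['frame'][:,:,::-1])"
```

```text
tcp [ 0.4665 -0.3121  0.1546] [-179.84    0.37 -179.25] delta [0.0038 0.5797 0.0049] [ -0.2    0.36 -10.05]
```

View pics/w5.png

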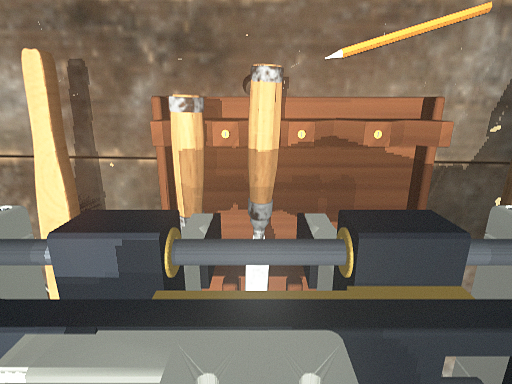

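The 24 mm is seated in the second notch from the right (col 264), with the 16 mm beside it. Next is the 8 mm.

Scaled: 0.46 m / 0.8 = 0.575, 0.42 m / 0.8 = 0.525, -8 degrees / 45 = -0.1778.

Emit:
pendant:
  moves:
    - {"y":0.025, "wz":-0.0067}
    - {"y":0.075, "wz":-0.0222}
    - {"x":0.0013, "y":0.125, "wz":-0.0378}
    - {"x":0.0013, "y":0.175, "wz":-0.0533}
    - {"x":0.0013, "y":0.225, "wz":-0.0689}
    - {"x":0.0025, "y":0.275, "wz":-0.0844}
    - {"x":0.0025, "y":0.325, "wz":-0.1}
    - {"x":0.0025, "y":0.375, "wz":-0.1156}
    - {"x":0.0025, "y":0.425, "wz":-0.1311}
    - {"x":0.0038, "y":0.475, "wz":-0.1467}
    - {"x":0.0038, "y":0.525, "wz":-0.1622}
    - {"x":0.0038, "y":0.575, "wz":-0.1778}

```text
time_s: 16.12
tcp_pos: [0.4546, 0.1506, 0.1495]
eef_rot: [-180.0, -0.0, -171.2]
contact_force: [1.2, -0.8, -0.2]
gripper_width: 0.0461
gripper_force: 0.0
```

```bash
python3 -c "
from h import *
from plant import r, workorder, capture
delta(r,[.4552,.268,.148],-169.2)"
```

```text
tcp [0.4546 0.1506 0.1495] [-1.7999e+02 -4.0000e-02 -1.7124e+02] delta [-0.0184  0.1159  0.0014] [-0.01 -0.04 -2.04]
```

Scaled: 0.116 m / 0.8 = 0.145, 0.114 m / 0.8 = 0.1425, -2 degrees / 45 = -0.0444.

Emit:
pendant:
  moves:
    - {"x":-0.0075, "y":0.0438, "wz":-0.0133}
    - {"x":-0.0125, "y":0.0813, "wz":-0.0267}
    - {"x":-0.0175, "y":0.1125, "wz":-0.04}
    - {"x":-0.0213, "y":0.1325, "z":0.0013, "wz":-0.0444}
    - {"x":-0.0225, "y":0.1425, "z":0.0013, "wz":-0.0444}
    - {"x":-0.0225, "y":0.145, "z":0.0013, "wz":-0.0444}
    - {"x":-0.0225, "y":0.145, "z":0.0013, "wz":-0.0444}
    - {"x":-0.0225, "y":0.145, "z":0.0013, "wz":-0.0444}

```text
time_s: 16.78
tcp_pos: [0.4556, 0.2651, 0.1485]
eef_rot: [-180.0, -0.0, -169.3]
contact_force: [0.4, 0.1, -0.2]
gripper_width: 0.046
gripper_force: 0.0
```

```bash
python3 -c "
from h import *
from plant import r, workorder, capture
delta(r,[.4552,.268,.047],-169.2)"
```

```text
tcp [0.4556 0.2651 0.1485] [-1.7997e+02 -4.0000e-02 -1.6933e+02] delta [-0.0002  0.0029  0.1015] [-0.03 -0.04 -0.13]
```

Scaled: 0.101 m / 0.8 = 0.1263, 0.1 m / 0.8 = 0.125.

Emit:
pendant:
  moves:
    - {"y":0.0025, "z":0.0125}
    - {"y":0.0025, "z":0.0375}
    - {"y":0.0025, "z":0.0625}
    - {"y":0.0025, "z":0.0875}
    - {"y":0.0025, "z":0.1063}
    - {"y":0.0025, "z":0.1188}
    - {"y":0.0025, "z":0.125}
    - {"y":0.0025, "z":0.1263}

```text
time_s: 17.45
tcp_pos: [0.4552, 0.2674, 0.0469]
eef_rot: [-179.9, -0.1, -169.3]
contact_force: [0.5, 0.4, 0.4]
gripper_width: 0.0457
gripper_force: 0.0
```

Emit:
pendant:
  moves:
    - {}
    - {}
    - {}
    - {}
    - {}
    - {}
  finger_gap: 0
  clamp_n: 35

```text
time_s: 17.95
tcp_pos: [0.4561, 0.269, 0.0486]
eef_rot: [179.9, 0.1, -169.3]
contact_force: [-0.2, 3.2, 4.1]
gripper_width: 0.0245
gripper_force: 35.0
```

Scaled: -0.1 m / 0.8 = -0.125, -0.095 m / 0.8 = -0.1188.

Emit:
pendant:
  moves:
    - {"z":-0.0063}
    - {"z":-0.0188}
    - {"z":-0.0375}
    - {"z":-0.0625}
    - {"z":-0.0875}
    - {"z":-0.1063}
    - {"z":-0.1188}
    - {"z":-0.125}
    - {"z":-0.125}

```text
time_s: 18.7
tcp_pos: [0.4557, 0.2684, 0.1489]
eef_rot: [179.9, 0.1, -169.3]
contact_force: [-0.2, -0.8, -0.9]
gripper_width: 0.0246
gripper_force: 35.0
```

```bash
python3 -c "
from h import *
from plant import r, workorder, capture
delta(r,[.4634,-.244,.148],-179.4)
c=capture('wrist');cv2.imwrite('pics/w6.png',c['frame'][:,:,::-1])"
```

```text
tcp [0.4557 0.2684 0.1489] [ 1.7994e+02  7.0000e-02 -1.6928e+02] delta [ 8.770e-02 -5.049e-01  2.000e-04] [ 0.06  0.06 10.12]
```

View pics/w6.png

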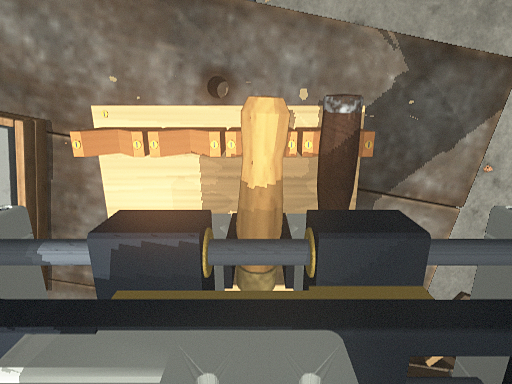

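The 8 mm chisel is held straight (col 264), and the 30 mm still sits in its V block (col 340).

Scaled: -0.405 m / 0.8 = -0.5063, -0.375 m / 0.8 = -0.4688, 8 degrees / 45 = 0.1778.

Emit:
pendant:
  moves:
    - {"x":0.0025, "y":-0.0125, "wz":0.0044}
    - {"x":0.0063, "y":-0.0375, "wz":0.0133}
    - {"x":0.0125, "y":-0.075, "wz":0.0267}
    - {"x":0.0213, "y":-0.125, "wz":0.0444}
    - {"x":0.03, "y":-0.175, "wz":0.0622}
    - {"x":0.0388, "y":-0.225, "wz":0.08}
    - {"x":0.0475, "y":-0.275, "wz":0.0978}
    - {"x":0.0563, "y":-0.325, "wz":0.1156}
    - {"x":0.065, "y":-0.375, "wz":0.1333}
    - {"x":0.0738, "y":-0.425, "wz":0.1511}
    - {"x":0.0813, "y":-0.4688, "wz":0.1667}
    - {"x":0.0875, "y":-0.5063, "wz":0.1778}

```text
time_s: 19.75
tcp_pos: [0.4603, -0.1454, 0.1467]
eef_rot: [180.0, -0.1, -177.4]
contact_force: [1.2, 0.5, -1.6]
gripper_width: 0.0247
gripper_force: 35.0
```

```bash
python3 -c "
from h import *
from plant import r, workorder, capture
delta(r,[.4634,-.244,.148],-179.4)"
```

```text
tcp [ 0.4603 -0.1454  0.1467] [ 1.8000e+02 -1.2000e-01 -1.7739e+02] delta [ 0.0014 -0.0987 -0.0013] [-0.   -0.12  2.01]
```

Scaled: -0.1 m / 0.8 = -0.125, -0.096 m / 0.8 = -0.12, 2 degrees / 45 = 0.0444.

Emit:
pendant:
  moves:
    - {"x":0.0013, "y":-0.0375, "wz":0.0133}
    - {"x":0.0025, "y":-0.0688, "wz":0.0267}
    - {"x":0.0038, "y":-0.0938, "wz":0.0356}
    - {"x":0.0038, "y":-0.11, "wz":0.0444}
    - {"x":0.0038, "y":-0.12, "wz":0.0444}
    - {"x":0.0038, "y":-0.125, "wz":0.0444}
    - {"x":0.0038, "y":-0.125, "wz":0.0444}
    - {"x":0.0038, "y":-0.125, "wz":0.0444}
    - {"x":0.0038, "y":-0.125, "wz":0.0444}

```text
time_s: 20.5
tcp_pos: [0.4636, -0.2421, 0.1476]
eef_rot: [180.0, -0.0, -179.2]
contact_force: [-0.3, -0.2, -1.0]
gripper_width: 0.0246
gripper_force: 35.0
```

```bash
python3 -c "
from h import *
from plant import r, workorder, capture
delta(r,[.4634,-.244,.049],-179.4)"
```

```text
tcp [ 0.4636 -0.2421  0.1476] [ 1.7999e+02 -1.0000e-02 -1.7924e+02] delta [ 0.0002 -0.002   0.0986] [ 0.01 -0.01  0.16]
```

Scaled: 0.099 m / 0.8 = 0.1238, 0.098 m / 0.8 = 0.1225.

Emit:
pendant:
  moves:
    - {"y":-0.0025, "z":0.0063}
    - {"y":-0.0025, "z":0.025}
    - {"y":-0.0025, "z":0.05}
    - {"y":-0.0025, "z":0.075}
    - {"y":-0.0025, "z":0.0938}
    - {"y":-0.0025, "z":0.1063}
    - {"y":-0.0025, "z":0.115}
    - {"y":-0.0025, "z":0.12}
    - {"y":-0.0025, "z":0.1225}
    - {"y":-0.0025, "z":0.1238}
    - {"y":-0.0025, "z":0.1238}

```text
time_s: 21.42
tcp_pos: [0.4642, -0.2448, 0.0492]
eef_rot: [-180.0, 0.0, -179.3]
contact_force: [0.1, -0.3, -2.0]
gripper_width: 0.0247
gripper_force: 35.0
```

Emit:
pendant:
  moves:
    - {}
    - {}
    - {}
    - {}
    - {}
  finger_gap: 0.046

```text
time_s: 21.83
tcp_pos: [0.464, -0.2448, 0.0491]
eef_rot: [-180.0, 0.0, -179.3]
contact_force: [0.5, -1.4, -0.2]
gripper_width: 0.0454
gripper_force: 0.0
```

Scaled: -0.1 m / 0.8 = -0.125, -0.085 m / 0.8 = -0.1063.

Emit:
pendant:
  moves:
    - {"z":-0.0125}
    - {"z":-0.0375}
    - {"z":-0.075}
    - {"z":-0.1063}
    - {"z":-0.125}
    - {"z":-0.125}

```text
time_s: 22.33
tcp_pos: [0.4659, -0.2454, 0.1534]
eef_rot: [-179.9, 0.4, -179.2]
contact_force: [0.7, -0.0, 1.1]
gripper_width: 0.0457
gripper_force: 0.0
```

```bash
python3 -c "
from h import *
from plant import r, workorder, capture
delta(r,[.4475,.333,.148],-169.1)
c=capture('wrist');cv2.imwrite('pics/w7.png',c['frame'][:,:,::-1])"
```

```text
tcp [ 0.4659 -0.2454  0.1534] [-179.89    0.38 -179.24] delta [0.0108 0.5786 0.0043] [ -0.14   0.37 -10.14]
```

View pics/w7.png

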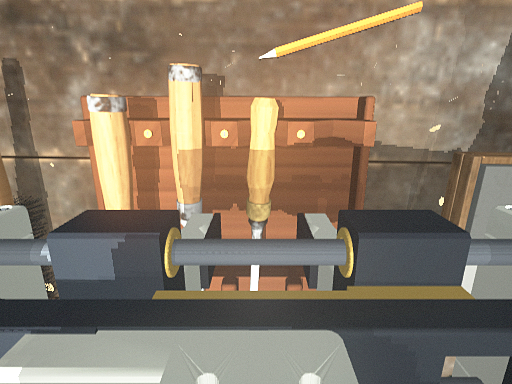

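The 8 mm is seated in the third notch (col 262), left of the 24 mm and 16 mm. Next is the 30 mm, with a slightly wider opening since nothing is beside it now.

Scaled: 0.46 m / 0.8 = 0.575, 0.42 m / 0.8 = 0.525, -8 degrees / 45 = -0.1778.

Emit:
pendant:
  moves:
    - {"y":0.025, "wz":-0.0067}
    - {"x":0.0013, "y":0.075, "wz":-0.0222}
    - {"x":0.0025, "y":0.125, "wz":-0.0378}
    - {"x":0.0038, "y":0.175, "wz":-0.0533}
    - {"x":0.005, "y":0.225, "wz":-0.0689}
    - {"x":0.005, "y":0.275, "wz":-0.0844}
    - {"x":0.0063, "y":0.325, "wz":-0.1}
    - {"x":0.0075, "y":0.375, "wz":-0.1156}
    - {"x":0.0088, "y":0.425, "wz":-0.1311}
    - {"x":0.01, "y":0.475, "wz":-0.1467}
    - {"x":0.01, "y":0.525, "wz":-0.1622}
    - {"x":0.0113, "y":0.575, "wz":-0.1778}
  finger_gap: 0.056

```text
time_s: 23.38
tcp_pos: [0.4481, 0.2168, 0.1484]
eef_rot: [-180.0, -0.0, -171.2]
contact_force: [0.9, -0.1, 0.1]
gripper_width: 0.056
gripper_force: 0.0
```

```bash
python3 -c "
from h import *
from plant import r, workorder, capture
delta(r,[.4475,.333,.148],-169.1)"
```

```text
tcp [0.4481 0.2168 0.1484] [-1.7998e+02 -4.0000e-02 -1.7123e+02] delta [-0.0171  0.1149  0.0003] [-0.02 -0.04 -2.13]
```

Scaled: 0.116 m / 0.8 = 0.145, 0.114 m / 0.8 = 0.1425, -2.1 degrees / 45 = -0.0467.

Emit:
pendant:
  moves:
    - {"x":-0.0075, "y":0.0438, "wz":-0.0133}
    - {"x":-0.0125, "y":0.0813, "wz":-0.0267}
    - {"x":-0.0175, "y":0.1125, "wz":-0.04}
    - {"x":-0.02, "y":0.1325, "wz":-0.0444}
    - {"x":-0.0213, "y":0.1425, "wz":-0.0467}
    - {"x":-0.0213, "y":0.145, "wz":-0.0467}
    - {"x":-0.0213, "y":0.145, "wz":-0.0467}
    - {"x":-0.0213, "y":0.145, "wz":-0.0467}

```text
time_s: 24.05
tcp_pos: [0.4481, 0.3311, 0.1486]
eef_rot: [-180.0, -0.0, -169.2]
contact_force: [-0.2, -0.2, 0.3]
gripper_width: 0.0555
gripper_force: 0.0
```

```bash
python3 -c "
from h import *
from plant import r, workorder, capture
delta(r,[.4475,.333,.048],-169.1)"
```

```text
tcp [0.4481 0.3311 0.1486] [-1.7998e+02 -4.0000e-02 -1.6924e+02] delta [1.000e-04 2.000e-03 1.006e-01] [-0.02 -0.04 -0.14]
```

The manual's scale: shifts go in shares of 0.8 m and turns go in shares of 45 degrees. Converting my numbers, 0.099 m / 0.8 = 0.1238, 0.095 m / 0.8 = 0.1188.

Emit:
pendant:
  moves:
    - {"y":0.0013, "z":0.0125}
    - {"y":0.0013, "z":0.0375}
    - {"y":0.0013, "z":0.0625}
    - {"y":0.0013, "z":0.0875}
    - {"y":0.0013, "z":0.1063}
    - {"y":0.0013, "z":0.1188}
    - {"y":0.0013, "z":0.1238}
    - {"y":0.0013, "z":0.1238}

```text
time_s: 24.72
tcp_pos: [0.4479, 0.3324, 0.0489]
eef_rot: [-179.9, -0.1, -169.2]
contact_force: [-0.2, -0.8, 0.4]
gripper_width: 0.0557
gripper_force: 0.0
```

Emit:
pendant:
  moves:
    - {}
    - {}
    - {}
    - {}
    - {}
    - {}
    - {}
  finger_gap: 0
  clamp_n: 35

```text
time_s: 25.3
tcp_pos: [0.4488, 0.3347, 0.0506]
eef_rot: [179.9, 0.1, -169.2]
contact_force: [0.4, 3.5, 3.5]
gripper_width: 0.0284
gripper_force: 35.2
```

Scaled: -0.1 m / 0.8 = -0.125, -0.095 m / 0.8 = -0.1188.

Emit:
pendant:
  moves:
    - {"z":-0.0063}
    - {"z":-0.0188}
    - {"z":-0.0375}
    - {"z":-0.0625}
    - {"z":-0.0875}
    - {"z":-0.1063}
    - {"z":-0.1188}
    - {"z":-0.125}
    - {"z":-0.125}

```text
time_s: 26.05
tcp_pos: [0.4481, 0.3332, 0.1507]
eef_rot: [180.0, 0.0, -169.2]
contact_force: [0.2, 0.3, -3.0]
gripper_width: 0.0281
gripper_force: 34.8
```

```bash
python3 -c "
from h import *
from plant import r, workorder, capture
delta(r,[.4627,-.178,.148],-179.4)
c=capture('wrist');cv2.imwrite('pics/w8.png',c['frame'][:,:,::-1])"
```

```text
tcp [0.4481 0.3332 0.1507] [ 1.7996e+02  3.0000e-02 -1.6919e+02] delta [ 0.0815 -0.5049  0.0023] [ 0.04  0.03 10.21]
```

View pics/w8.png

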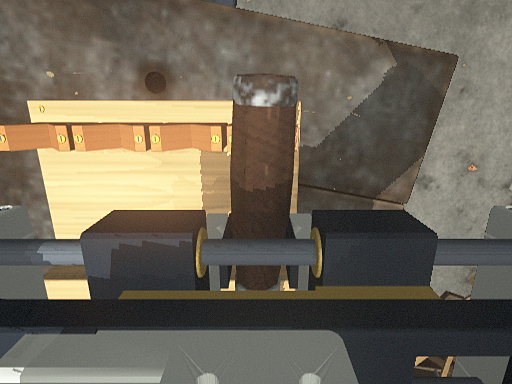

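The 30 mm chisel is held straight (end at px 265,90).

Scaled: -0.405 m / 0.8 = -0.5063, -0.375 m / 0.8 = -0.4688, 8 degrees / 45 = 0.1778.

Emit:
pendant:
  moves:
    - {"x":0.0025, "y":-0.0125, "wz":0.0044}
    - {"x":0.0063, "y":-0.0375, "wz":0.0133}
    - {"x":0.0113, "y":-0.075, "wz":0.0267}
    - {"x":0.02, "y":-0.125, "wz":0.0444}
    - {"x":0.0275, "y":-0.175, "wz":0.0622}
    - {"x":0.0363, "y":-0.225, "wz":0.08}
    - {"x":0.0438, "y":-0.275, "wz":0.0978}
    - {"x":0.0525, "y":-0.325, "wz":0.1156}
    - {"x":0.06, "y":-0.375, "wz":0.1333}
    - {"x":0.0688, "y":-0.425, "wz":0.1511}
    - {"x":0.075, "y":-0.4688, "wz":0.1667}
    - {"x":0.0813, "y":-0.5063, "wz":0.1778}

```text
time_s: 27.1
tcp_pos: [0.4582, -0.0798, 0.149]
eef_rot: [-180.0, -0.1, -177.3]
contact_force: [1.1, 0.4, -3.2]
gripper_width: 0.0279
gripper_force: 34.8
```

```bash
python3 -c "
from h import *
from plant import r, workorder, capture
delta(r,[.4627,-.178,.149],-179.4)"
```

```text
tcp [ 0.4582 -0.0798  0.149 ] [-1.7998e+02 -1.0000e-01 -1.7730e+02] delta [ 0.0002 -0.0983  0.    ] [-0.02 -0.1   2.1 ]
```

Scaled: -0.1 m / 0.8 = -0.125, -0.096 m / 0.8 = -0.12, 2.1 degrees / 45 = 0.0467.

Emit:
pendant:
  moves:
    - {"x":0.0013, "y":-0.0375, "wz":0.0133}
    - {"x":0.0013, "y":-0.0688, "wz":0.0267}
    - {"x":0.0013, "y":-0.0938, "wz":0.0356}
    - {"x":0.0013, "y":-0.11, "wz":0.0444}
    - {"x":0.0013, "y":-0.12, "wz":0.0467}
    - {"x":0.0013, "y":-0.125, "wz":0.0467}
    - {"x":0.0013, "y":-0.125, "wz":0.0467}
    - {"x":0.0013, "y":-0.125, "wz":0.0467}
    - {"x":0.0013, "y":-0.125, "wz":0.0467}

```text
time_s: 27.85
tcp_pos: [0.464, -0.176, 0.1497]
eef_rot: [180.0, -0.0, -179.2]
contact_force: [0.8, -0.1, -3.2]
gripper_width: 0.0285
gripper_force: 34.8
```

```bash
python3 -c "
from h import *
from plant import r, workorder, capture
delta(r,[.4627,-.178,.0505],-179.4)"
```

```text
tcp [ 0.464  -0.176   0.1497] [ 1.7999e+02 -1.0000e-02 -1.7924e+02] delta [ 0.0013 -0.002   0.0992] [ 0.01 -0.01  0.16]
```

Scaled: 0.099 m / 0.8 = 0.1238, 0.098 m / 0.8 = 0.1225.

Emit:
pendant:
  moves:
    - {"y":-0.0025, "z":0.0063}
    - {"y":-0.0025, "z":0.025}
    - {"y":-0.0025, "z":0.05}
    - {"y":-0.0025, "z":0.075}
    - {"y":-0.0025, "z":0.0938}
    - {"y":-0.0025, "z":0.1063}
    - {"y":-0.0025, "z":0.115}
    - {"y":-0.0025, "z":0.12}
    - {"y":-0.0025, "z":0.1225}
    - {"y":-0.0025, "z":0.1238}
    - {"y":-0.0025, "z":0.1238}

```text
time_s: 28.77
tcp_pos: [0.4645, -0.1785, 0.0511]
eef_rot: [-180.0, 0.0, -179.3]
contact_force: [-0.1, -0.2, -3.0]
gripper_width: 0.0282
gripper_force: 34.8
```

Emit:
pendant:
  moves:
    - {}
    - {}
    - {}
    - {}
    - {}
  finger_gap: 0.046

```text
time_s: 29.18
tcp_pos: [0.4645, -0.1787, 0.0511]
eef_rot: [-180.0, 0.0, -179.3]
contact_force: [0.8, 0.1, 0.3]
gripper_width: 0.0458
gripper_force: 0.0
```

Scaled: 0.24 m / 0.8 = 0.3, 0.22 m / 0.8 = 0.275.

Emit:
pendant:
  moves:
    - {"z":-0.0125}
    - {"z":-0.0375}
    - {"z":-0.075}
    - {"z":-0.1125}
    - {"z":-0.15}
    - {"y":0.0375, "z":-0.1875}
    - {"y":0.0875, "z":-0.1875}
    - {"y":0.1375, "z":-0.1875}
    - {"y":0.1875, "z":-0.1875}
    - {"y":0.2375, "z":-0.1875}
    - {"y":0.275, "z":-0.1875}
    - {"y":0.3, "z":-0.1875}

```text
time_s: 30.18
tcp_pos: [0.461, 0.064, 0.2012]
eef_rot: [180.0, 0.1, -179.2]
contact_force: [0.6, 0.2, 0.0]
gripper_width: 0.0461
gripper_force: 0.0
```

Emit:
pendant:
  moves:
    - {"y":0.0375}
    - {"y":0.0875}
    - {"y":0.1375}
    - {"y":0.1625}
    - {"y":0.175}
    - {"y":0.175}
    - {"y":0.175}

```text
time_s: 30.77
tcp_pos: [0.4591, 0.2012, 0.2006]
eef_rot: [-180.0, -0.0, -179.2]
contact_force: [-0.2, -0.0, 0.1]
gripper_width: 0.0458
gripper_force: 0.0
```

Run:
```python
from h import *
from plant import r, workorder, capture
c=capture('top');P=world(c);np.savez('pics/top1.npz',**c)
o=np.array([.4187,-.2775]);Rz=R.from_euler('z',.6,degrees=True).as_matrix()[:2,:2]
Q=(P[...,:2]-o)@Rz
m=(P[...,2]>.069)&(P[...,2]<.095)&(Q[...,0]>-.08)&(Q[...,0]<.14)&(abs(Q[...,1])<.13)
n,l,s,_=cv2.connectedComponentsWithStats(m.astype('uint8'))
for i in range(1,n):
    if s[i,4]>40:
        q=Q[l==i].astype('float32');vx,vy,x,y=cv2.fitLine(q,2,0,.01,.01).ravel()
        print(s[i],'ang',np.degrees(np.arctan(vy/vx)).round(2),'x',q[:,0].min().round(4),q[:,0].max().round(4),'y at 0,.095',(y-x*vy/vx).round(4),(y+(.095-x)*vy/vx).round(4),'top',np.percentile(P[l==i][:,2],95).round(4))
c0=np.load('pics/top0.npz')
for f,k in((c0,0),(c,1)):
    p=world(f);mm=(p[...,2]>.02)&(p[...,1]<.06)&(p[...,1]>-.08)&(p[...,0]>.42)&(p[...,0]<.72)&(p[...,2]<.05);print('stone',cv2.minAreaRect(p[mm][:,:2].astype('float32')))
cv2.imwrite('pics/t9.png',cv2.resize(c['frame'][110:270,220:434],(800,598))[:,:,::-1])
```

```text
[319 185  12  50 511] ang -2.28 x -0.0383 0.0942 y at 0,.095 0.1004 0.0966 top 0.0828
[393 185  11  48 399] ang -2.49 x -0.0309 0.0965 y at 0,.095 -0.0973 -0.1014 top 0.0798
[345 189   9  43 241] ang -3.85 x -0.0296 0.0842 y at 0,.095 0.034 0.0276 top 0.0764
[368 188  11  54 436] ang -2.44 x -0.0554 0.0875 y at 0,.095 -0.0315 -0.0356 top 0.0797
stone ((0.5482684969902039, 0.0011466853320598602), (0.06600220501422882, 0.2143198549747467), 89.79707336425781)
stone ((0.5483084917068481, 0.0011207126080989838), (0.0659903883934021, 0.2145189344882965), 89.88056182861328)
```

View pics/t9.png

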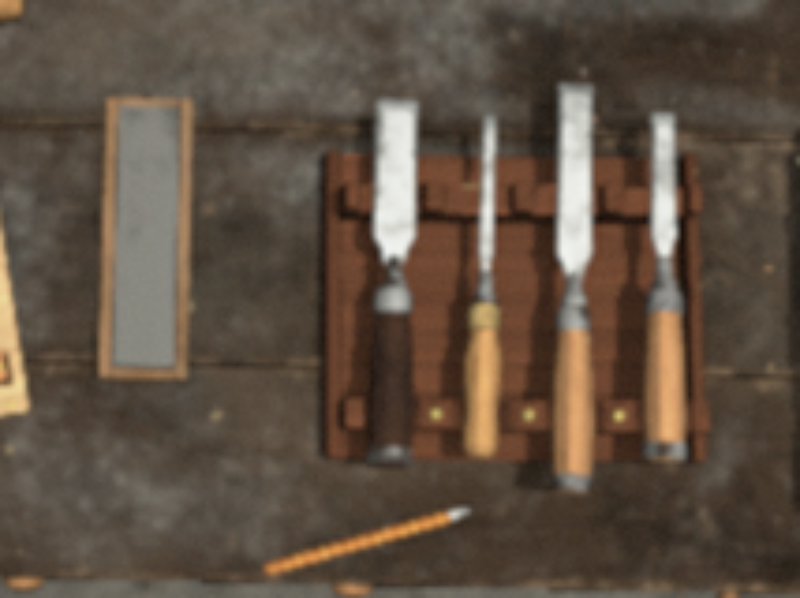

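All four chisels are in their seats with the blades in the slots. Their origins are about 97–99 mm ahead of the notched bar, and the oilstone hasn't moved (px 145,240).

```bash
python3 -c "
from plant import r, workorder, capture
print(workorder.close_job())"
```

```text
the job is handed in; nothing more can be done
None
```

The four chisels now lie in the tray in their original order (30, 8, 24, 16 mm from left to right), seated in notch and slot, the oilstone has not moved, and I handed the job in at about 31 s.

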